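# Check the dosing funnel, then open the descaler's safety cap

## Task

We are about to dose descaler for the kettle: first check the dosing funnel by squeezing its red trigger fully home against the black fixed grip and letting it spring all the way back, so that we know its shutter closes. Then press the red safety cap of the white descaler bottle down against its spring, turn it anticlockwise while it is pressed until it is free, and lift it straight off, leaving the bottle standing in its tray and the kettle, beaker and tub where they are. Finish while still holding the cap level about 7 cm clear above the bottle's mouth; do not put it down or let go of it.

Things in the scene. Friction and masses are not known exactly. Their poses are not given: they have to be found in the camera images.
- stand: Dosing funnel on a fixed stand: steel funnel (rim 116 mm across, 190 mm high) over a wooden base plate (150 x 125 mm), post behind. Origin: under the funnel's axis, on the worktop; z up. A black fixed grip sticks out level along -x, 60 to 150 mm from that axis, 14 mm wide, 21 mm tall, its middle 150 mm high; the red trigger is beside it on the +y side. Free space above and below both
- squeeze_point (a point): Point to squeeze at, 108 mm from the funnel's axis along the stand's -x, 150 mm high: half-way between the outer faces of grip and trigger with the trigger home (then about 27 mm apart along y: grip -14 to 0 mm, trigger 0.5 to 13 mm). At rest the trigger's outer face is about 29 mm to the +y side of it. Axes as the stand
- trigger_pad (a point): Middle of the red trigger (12 mm wide, 18 mm tall, 78 mm long), 60 mm from its hinge; moves with the trigger
- trigger (a joint): Angle of the trigger about its upright hinge pin near the funnel: 0 at rest (shutter closed), 0.26 rad squeezed home against the grip. A spring returns it; at the squeeze point it takes about 3 N to start and 8 N to press home
- beaker_center (a point): Centre of the clear plastic measuring beaker (74 mm across, 89 mm tall) that stands loose on the stand's base plate under the spout; leave alone
- tray: Grey drip tray fixed to the worktop (205 x 108 mm, rim 14 mm); origin on the worktop under the middle of the square socket (26 mm high) in which the bottle stands; the tray reaches from -58 to +148 mm along its x axis. Wall cupboards hang 460 mm above the back of the worktop, their handles 0.57 m in front of the robot's base axis: keep wrist and gripper nearer than that when crossing over
- bottle: White square descaler bottle (76 x 76 mm, shoulder 120 mm high, 0.4 to 0.7 kg) with a blue and yellow label, standing loose in the tray's socket with 1.5 mm play, which keeps it from turning. Origin: centre of its underside; z up. Its axes line up with the cap's while the cap is locked
- bottle_mouth (a point): Centre of the bottle's mouth, 146 mm above the bottle's underside (covered by the cap until it is lifted)
- cap_center (a point): Centre (half-way up) of the red ribbed safety cap, 52 mm across, 31 mm tall, 40 g; z up, x along the bottle's x while locked; locked, it is 144.5 mm above the bottle's underside and the cap's rim 9 mm above the shoulder. Pressed, it turns anticlockwise seen from above; turned 42 to 86 degrees (best 64) it lifts straight off. It does not turn clockwise, nor unpressed
- cap_spring (a joint): How far the cap is pressed down onto the bottle against the spring inside it, in m: 0 when locked, stop at about 0.0055. The lugs inside the cap pass their 3 mm detents at 0.0035 to 0.005, which takes 12 to 15 N; keep it pressed until it is turned past 40 degrees. About -0.0015 when the cap is off
- pot: Small round lidded tub, cream and red (63 mm across, 34 mm tall), standing loose in the tray 95 mm behind the bottle's middle; origin under its centre; leave alone
- kettle: Black electric kettle with a silver-grey handle (149 x 212 mm, 216 mm tall), loose on the worktop at the left; origin under it; leave alone
Mind the look-alikes: they are no part of the job. Leave any green look-alike of the bottle alone. What is shaped like the part that bears cap_center but yellow is not meant.

How it is judged:
On the way, in this order (a step that is already met when the one before it is completed fails the run):
1. the trigger is squeezed home against the grip (over 0.235 rad) (value of joint trigger above 0.235 rad), for 0.1 s.
2. the trigger is let go and has sprung back (under 0.02 rad) (value of joint trigger below 0.02 rad and contact force between the fingers and stand below 0.1 N), for 0.1 s.
3. the held cap is pressed down at least 2.5 mm (z of cap_center in the frame of bottle below 0.142 m and contact force between the fingers and cap above 1 N), for 0.1 s.
4. the cap is turned at least 35 degrees while still down on the neck (angle between the x axis of cap_center and the x axis of bottle, either way round above 0.61 rad and z of cap_center in the frame of bottle below 0.1465 m), for 0.1 s.
At the end, for the whole second after the job is handed in: Fingers hold the cap still and level (0.2 rad), its centre 40 to 130 mm above the mouth and within 30 mm sideways, clear of the bottle; bottle upright in its socket (moved under 8 mm); trigger at rest (under 0.02 rad); beaker, tub, kettle moved under 20 mm (z of cap_center in the frame of bottle_mouth between 0.04 and 0.13 m and horizontal distance between cap_center and bottle_mouth below 0.03 m and angle between cap_center's own z axis and vertical below 0.2 rad and linear speed of cap below 0.02 m/s and contact force between the fingers and cap above 1 N and contact force between cap and bottle below 0.05 N and angle between bottle's own z axis and vertical below 0.05 rad and distance of bottle from where it was at the start of the episode below 0.008 m and value of joint trigger below 0.02 rad and distance of each of beaker_center, pot, kettle from where it was at the start of the episode below 0.02 m); the arm keeps its last pose, push and grip.
It fails at once if the bottle is lifted or pulled out of its socket or tipped (z of bottle in the frame of tray above 0.016 m or angle between bottle's own z axis and vertical above 0.15 rad).
It fails at once if the beaker, the tub or the kettle is knocked (moved over 30 mm) (distance of any of beaker_center, pot, kettle from where it was at the start of the episode above 0.03 m).
It also fails if it takes over 54 s, if anything falls off the work surface, if the arm or the gripper's body presses on something with over 40 N, if the wrist force passes 120 N, or if a joint passes its speed limit or range.

## Robot

A 6-joint arm with a two-finger parallel gripper is mounted at the origin on a cart in front of the work surface, level with it; the furniture and walls round the work are solid. World frame = base frame: x ahead of the robot, y to its left, z up, the work surface at z = 0. Lengths are in m, angles in rad, forces in N, time in s.
With the tool pointing down it reaches from about 0.3 to 0.825 m from the base axis. Payload 5.4 kg.
Tool frame: the origin (TCP) lies midway between the tips of the shut fingers; the grasp point (between the pads) lies 19 mm behind it; y points along the fingers, x is the direction in which the jaws open and shut, and the axes are right-handed (so a half turn about y gives the same grasp; the last joint's range is limited). The gripper opens to 92 mm and grips with 3 to 60 N. Pads are 20 mm wide; open, the fingers measure 128 mm over their backs; the gripper's body (75 mm by 189 mm) begins 69 mm behind the grasp point.
Start: joints at [-1.438, 0.158, 1.597, -0, 1.386, -0.21], TCP at [0.193, -0.542, 0.215] pointing down, gripper open.
Joint ranges: [-2.91, 2.91], [-0.94, 2.29], [0.18, 2.7], [-1.29, 4.43], [0.17, 2.64], [-3, 3]. Speed limits (rad/s): [2.57, 2.57, 3.14, 3.14, 3.14, 3.14].

## Interface

Orientations are given as a rotation vector (axis times angle).
In Python, from bench import sense, get_image, r gives the robot as it stands. The module is installed in compiled form; this text tells all that it offers.
- The arm moves only by the shell command python3 -m handwheel 'ROWS' [OPENING] [FORCE]. ROWS is JSON, a list of rows, each an object of numbers: "tx", "ty", "tz": the shift along the tool's x, y, z normalised to -1 to 1, where 1 is 20 mm; "roll": the turn about the tool's y normalised to -1 to 1, where 1 is 6 degrees. A call has 1 to 12 rows; each row shifts and turns the commanded pose from where the row before left it, along the tool's axes as they then stand; what a row does not reach is not made up. A row lasts 1/10 s, in which the tool goes at most 50 mm and 8.59 degrees, less where a joint would pass 70% of its speed; a pose out of reach is approached as far as the arm can. A call with a number of a shift or a turn outside -1 to 1 is refused whole. A call with a gripper value outside its range is refused whole. OPENING is the closure in counts, from 0 (fully open) to 255 (shut), set as the call begins (- or left out, the last holds). The fingers move at their own pace and stop on an object; FORCE is the grip in N (left out, the last holds). Time passes only in rows, so rows that do not move let the fingers close. It gives the time, the measured TCP pose, the force and the opening at its end, in the units of the state.
- sense(): the state, without advancing time (a new reading comes with each control period).
- get_image(name): name is "side" or "top" or "wrist"; returns a dict with "image" (420x560x3 uint8, red, green, blue), "fx", "fy", "cx", "cy" (pixels), "dist" ([k1, k2, p1, p2, k3] as OpenCV has them; the pictures are not rectified), "extrinsics" (4x4, takes a point from world to camera coordinates). Camera axes: x right, y down, z forward; pixel columns grow to the right and rows downward; lengths in m; the calibration is good to about 2 mm. A picture is of the moment at which its call begins. There is no depth.
- r.job_done(): hands the job in, once; it reports no verdict.
The state is a dict: "time_s": time; "joint_positions": joint angles; "qvel": joint speeds; "joint_torque": joint torques, N m; "position": TCP position; "orientation": TCP orientation; "contact_force": force on the tool from outside, world axes, zero at the start; "torque": the same for the moment, N m; "finger_gap": opening from 0.0 (shut) to 1.0 (fully open).
Only numpy, scipy, OpenCV 4.12 (cv2) and the standard library are available. Lean on these libraries where they do the work, as an engineer would, in place of code of your own. Each camera call takes 0.05 s, during which the arm holds its last target. There are 200 camera calls.

## Working session

There is one attempt and no reset: what is moved stays moved. The work goes in short steps, Python scripts to look and compute and a shell command to move; the robot and the scene stay as the last step left them, time stands still between calls to the robot, and variables do not carry over. Pictures are saved under pics/ and viewed, about 8 in all and at most 12, crops included, and the job is handed in when it is done.

```bash
mkdir -p pics; cat > h.py <<'E'
import numpy as np, cv2
from bench import sense, get_image, r
from scipy.spatial.transform import Rotation as R
def cam(n):
    d=get_image(n); K=np.array([[d['fx'],0,d['cx']],[0,d['fy'],d['cy']],[0,0,1.]])
    return d['image'],K,np.array(d['dist'],float),np.array(d['extrinsics'])
def ray(c,uv):
    _,K,D,E=c; p=cv2.undistortPoints(np.array([[uv]],float),K,D)[0,0]
    Rm=E[:3,:3]; return -Rm.T@E[:3,3], Rm.T@np.array([p[0],p[1],1])
def atz(c,uv,z):
    o,d=ray(c,uv); return o+d*(z-o[2])/d[2]
def proj(c,P):
    _,K,D,E=c; return cv2.projectPoints(np.array(P,float).reshape(-1,1,3),cv2.Rodrigues(E[:3,:3])[0],E[:3,3],K,D)[0][:,0]
def tri(a,ua,b,ub):
    o1,d1=ray(a,ua);o2,d2=ray(b,ub); s=np.linalg.lstsq(np.c_[d1,-d2],o2-o1,rcond=None)[0]
    p,q=o1+d1*s[0],o2+d2*s[1]; return (p+q)/2,np.linalg.norm(p-q)
def save(c,name,crop=None,scale=1):
    im=c[0][...,::-1]
    if crop: im=im[crop[1]:crop[3],crop[0]:crop[2]]
    cv2.imwrite('pics/'+name,cv2.resize(im,None,fx=scale,fy=scale,interpolation=cv2.INTER_CUBIC))
E
python3 - <<'E'
from h import *
for n in ('top','side'):
    c=cam(n); save(c,n+'0.png',scale=1.4); print(n,-c[3][:3,:3].T@c[3][:3,3],c[3][2,:3])
s=sense(); print(s); print(R.from_rotvec(s['orientation']).as_matrix().round(3))
E
```

```text
top [-0.41440223 -0.25126698  1.5815666 ] [ 0.51515139  0.18983716 -0.83581152]
side [0.29524941 1.10206685 0.80066673] [ 0.1644411  -0.81675416 -0.55305674]
{'time_s': 0.1, 'joint_positions': array([-1.43810974e+00,  1.58953234e-01,  1.59807651e+00,  1.91188179e-05,
        1.38620350e+00, -2.10106322e-01]), 'qvel': array([ 7.63857711e-04, -1.82205155e-05, -1.22152025e-03, -1.40938899e-03,
        6.34106662e-04,  7.86671877e-04]), 'joint_torque': array([ 1.20225370e-03, -3.86502528e+01, -3.22959995e+01,  7.03659724e-02,
        3.38769774e-02, -5.37019457e-05]), 'position': array([ 0.19317627, -0.540994  ,  0.21375072]), 'orientation': array([-1.35084339,  0.95382183, -0.95200163]), 'contact_force': array([-0.07085794,  0.67407395, -0.40086358]), 'torque': array([0.00831751, 0.0455627 , 0.01058561]), 'finger_gap': 1.0026135370088092}
[[ 0.336 -0.     0.942]
 [-0.942  0.002  0.336]
 [-0.002 -1.     0.   ]]
```

View pics/top0.png

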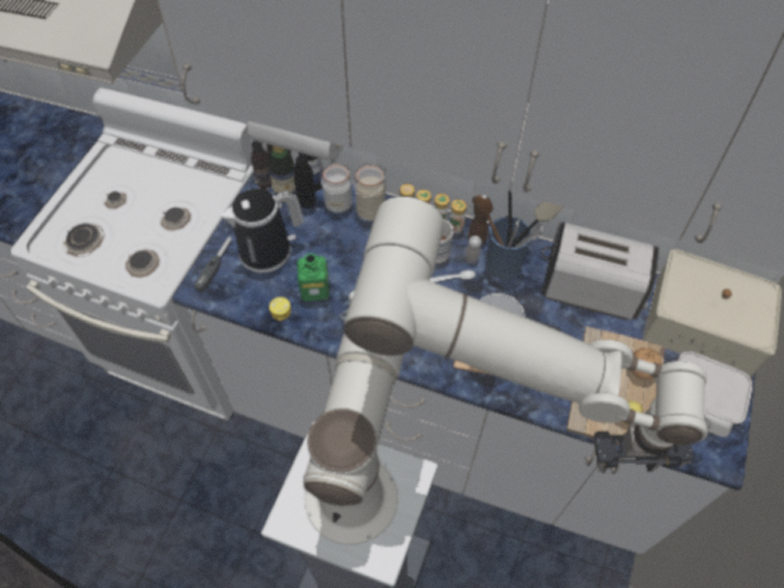

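View pics/side0.png

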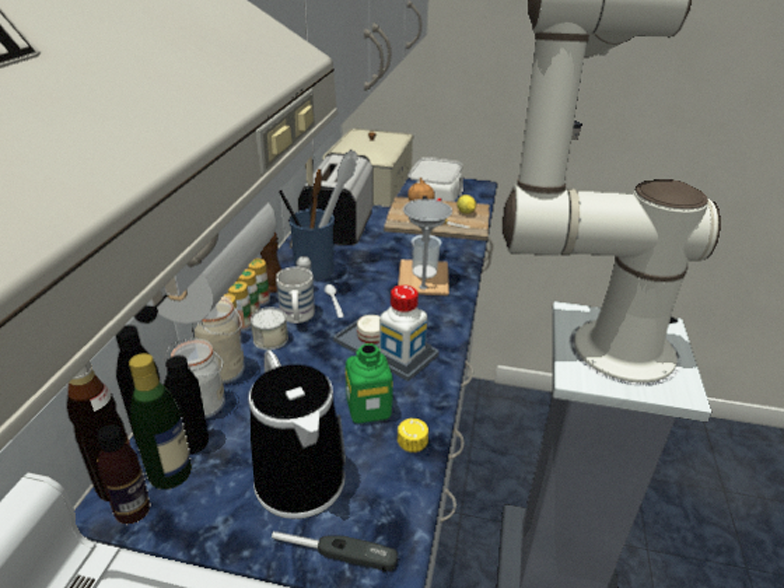

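The top view shows the arm hiding the stand and bottle. The side view shows the funnel rim at (428,213), the red cap at (404,298), and the bottle in its tray, with the green bottle and yellow cap as the look-alikes. All of these are in 1.4x pixels.

```bash
python3 - <<'E'
from h import *
c=cam('side'); save(c,'side1.png',(240,130,350,275),4)
f=lambda u,z:print(u,z,atz(c,np.array(u)/1.4,z).round(3))
f((428,211),.19); f((404,292),.165+.003); f((424,277),.01); f((372,325),.04)
im=cv2.cvtColor(c[0],cv2.COLOR_RGB2HSV); 
m=((im[...,0]<8)|(im[...,0]>172))&(im[...,1]>150)&(im[...,2]>90)
n,l,st,ce=cv2.connectedComponentsWithStats(m.astype(np.uint8))
for i in range(1,n):
    if st[i,4]>8: print(st[i],ce[i])
E
```

```text
(428, 211) 0.19 [ 0.473 -0.181  0.19 ]
(404, 292) 0.168 [0.465 0.146 0.168]
(424, 277) 0.01 [ 0.471 -0.174  0.01 ]
(372, 325) 0.04 [0.54  0.097 0.04 ]
[279 204  20  18 269] [288.10408922 213.06319703]
```

View pics/side1.png

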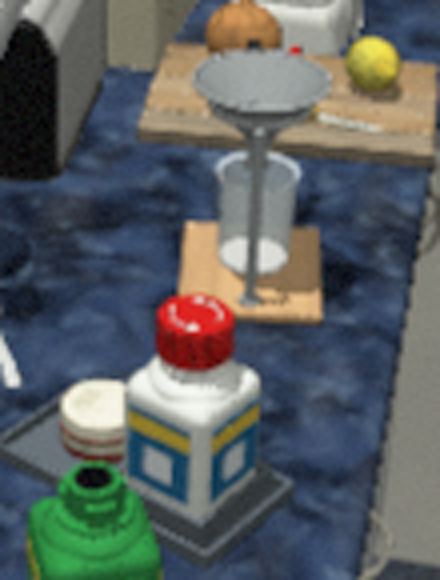

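The funnel axis is near (0.473,-0.18). The post is towards the camera, so the grip points along world -y with the trigger on the robot side: a red speck shows at crop (296,50). The bottle is near (0.465,0.146) with its cap at px (288,213). I'll raise the tool and move towards the squeeze point.

```bash
python3 -m handwheel '[{"tz":1,"tx":-0.6,"ty":-0.5},{"tz":1,"tx":-0.6,"ty":-0.5},{"tz":1,"tx":-0.6,"ty":-0.5},{"tz":1,"tx":-0.6,"ty":-0.5},{"tz":1,"tx":-0.6,"ty":-0.5},{"tz":1,"tx":-0.6,"ty":-0.5},{"tz":1,"tx":-0.6},{"tz":1,"tx":-0.6},{"tz":1,"tx":-0.6},{"tz":1,"tx":-0.6},{"tz":1,"tx":-0.6},{"tz":1,"tx":-0.6}]' 0
python3 -m handwheel '[{"roll":-1},{"roll":-1},{"roll":-1},{"roll":-1},{"roll":-1},{"roll":-1},{"roll":-1},{"roll":-1},{"roll":-1},{"roll":-1},{"roll":-1},{"roll":-0.7}]'
python3 - <<'E'
from h import *
a=cam('wrist');b=cam('top')
save(a,'w1.png',scale=1.4); save(b,'t1.png',(230,150,420,290),4)
s=sense();print(s['joint_positions'].round(2),R.from_rotvec(s['orientation']).as_matrix().round(2))
E
```

```text
[-1.44  0.16  1.6   0.    1.39 -0.21] [[ 0.34 -0.    0.94]
 [-0.94  0.    0.34]
 [-0.   -1.    0.  ]]validation failed for argument at $[0]...
validation failed for argument at $[0]...
```

View pics/w1.png

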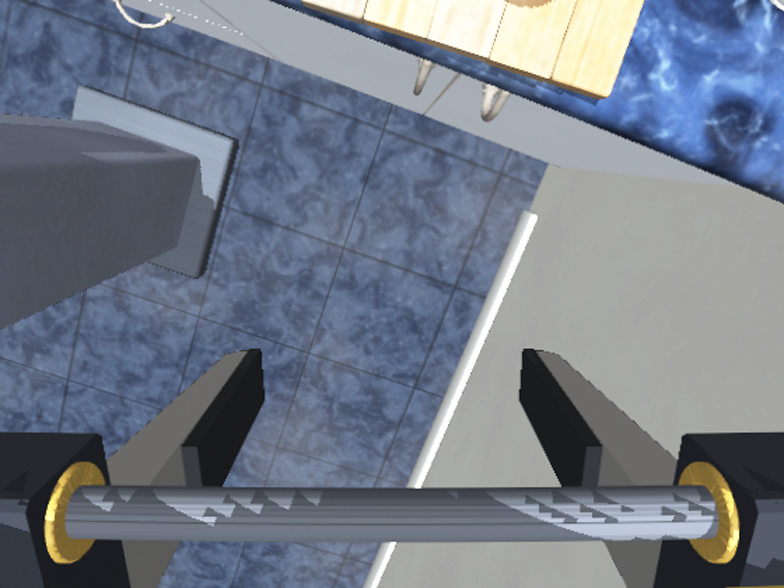

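The wrist view shows the open jaws and the worktop edge, with tool +z towards the top of the picture. The arm didn't move because both calls were refused. I'll try again with every key in every row.

```bash
python3 -m handwheel '[{"tx":-0.6,"ty":-0.5,"tz":1,"roll":0},{"tx":-0.6,"ty":-0.5,"tz":1,"roll":0}]' 0
```

```text
time_s: 0.45
position: [0.2228, -0.5049, 0.2342]
orientation: [-1.351, 0.955, -0.953]
contact_force: [0.9, -0.0, 0.3]
finger_gap: 1.0
```

```bash
python3 -m handwheel '[{"tx":-0.6,"ty":-0.5,"tz":1,"roll":0},{"tx":-0.6,"ty":-0.5,"tz":1,"roll":0},{"tx":-0.6,"ty":-0.5,"tz":1,"roll":0},{"tx":-0.6,"ty":-0.5,"tz":1,"roll":0},{"tx":-0.6,"ty":0,"tz":1,"roll":0},{"tx":-0.6,"ty":0,"tz":1,"roll":0},{"tx":-0.6,"ty":0,"tz":1,"roll":0},{"tx":-0.6,"ty":0,"tz":1,"roll":0},{"tx":-0.6,"ty":0,"tz":1,"roll":0},{"tx":-0.6,"ty":0,"tz":1,"roll":0}]'
python3 -m handwheel '[{"tx":0,"ty":0,"tz":0,"roll":-1},{"tx":0,"ty":0,"tz":0,"roll":-1},{"tx":0,"ty":0,"tz":0,"roll":-1},{"tx":0,"ty":0,"tz":0,"roll":-1},{"tx":0,"ty":0,"tz":0,"roll":-1},{"tx":0,"ty":0,"tz":0,"roll":-1},{"tx":0,"ty":0,"tz":0,"roll":-1},{"tx":0,"ty":0,"tz":0,"roll":-1},{"tx":0,"ty":0,"tz":0,"roll":-1},{"tx":0,"ty":0,"tz":0,"roll":-1},{"tx":0,"ty":0,"tz":0,"roll":-1},{"tx":0,"ty":0,"tz":0,"roll":-0.7}]'
python3 - <<'E'
from h import *
a=cam('wrist');b=cam('top')
save(a,'w2.png',scale=1.4); save(b,'t1.png',(230,150,420,290),4)
s=sense();print(s['joint_positions'].round(2),R.from_rotvec(s['orientation']).as_matrix().round(2))
np.save('w2.npy',np.array([a,None],object)[:1],allow_pickle=True) if 0 else None
import pickle; pickle.dump((a,b),open('c2.pkl','wb'))
E
```

```text
time_s: 1.45
position: [0.3714, -0.3244, 0.2745]
orientation: [-1.352, 0.953, -0.953]
contact_force: [-0.4, 0.3, 0.3]
finger_gap: 1.005
time_s: 2.65
position: [0.3708, -0.3251, 0.2745]
orientation: [-1.571, -0.001, 0.001]
contact_force: [0.4, -0.4, -0.5]
finger_gap: 0.997
[-0.97 -0.09  1.74 -0.    1.5  -0.96] [[ 1. -0.  0.]
 [-0.  0.  1.]
 [-0. -1.  0.]]
```

View pics/w2.png

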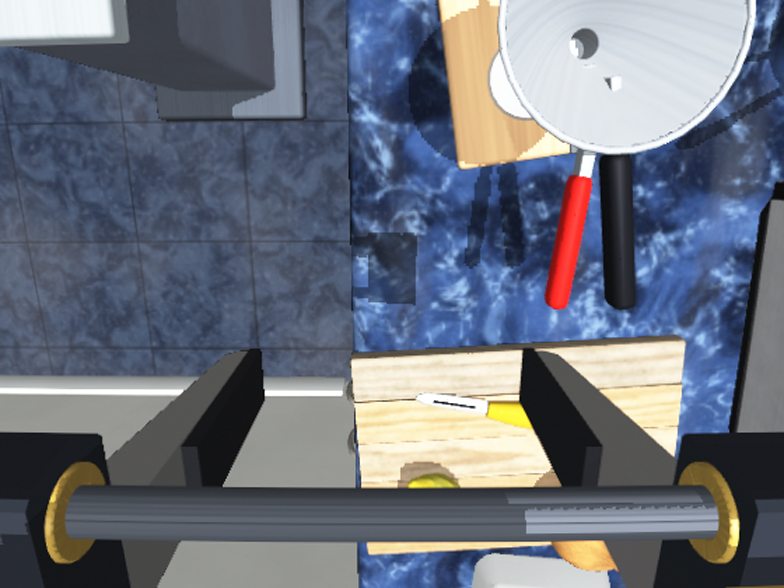

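The wrist view shows the funnel at top right. The black grip runs from (615,157) to (621,305) and the red trigger from (582,178) to (557,305), on the robot side as expected.

```bash
python3 - <<'E'
from h import *; import pickle
a,b=pickle.load(open('c2.pkl','rb'))
z=.1605
P=lambda u,z=z:atz(a,np.array(u)/1.4,z)
e=P((621,305));n=P((615,157)); d=(e-n)/np.linalg.norm(e-n)
print('end',e,'near',n,'len',np.linalg.norm(e-n),'ang',np.degrees(np.arctan2(d[1],d[0])))
w=P((602,250)),P((634,250)); print('width',np.linalg.norm(w[0]-w[1]))
# rim circle at z=.19: left (499,25), right(754,25), bottom(622,153)
l,rr,bo=[P(u,.19) for u in((499,25),(754,25),(625,153))]
A=np.array([[2*q[0],2*q[1],1] for q in (l,rr,bo)]);c=np.linalg.solve(A,[q[0]**2+q[1]**2 for q in (l,rr,bo)])
print('rim c',c[:2],np.sqrt(c[2]+c[0]**2+c[1]**2))
t=P((557,305),.159);print('trig end',t)
# grip centreline is y=-7 stand ; squeeze point y ~ -0.5
y=np.array([d[1],-d[0],0])*-1  # stand -x = d -> +y
xs=-d; y=np.cross([0,0,1],xs)
print('y axis',y)
sp=e-d*(.150-.108)+y*.0065; print('squeeze from end',sp,' from rim',np.r_[c[:2],0]+d*.108-y*.0005)
E
```

```text
end [ 0.50340411 -0.33360843  0.1605    ] near [ 0.49034803 -0.25103231  0.1605    ] len 0.08360189567628211 ang -81.01536239276246
width 0.01818443937563843
rim c [ 0.47782199 -0.19022444] 0.05873336364245925
trig end [ 0.46663096 -0.33407785  0.159     ]
y axis [-0.98773025 -0.15616964  0.        ]
squeeze from end [ 0.49042474 -0.29313886  0.1605    ]  from rim [ 0.49518218 -0.29682123  0.        ]
```

```bash
python3 -m handwheel '[{"tx":1,"ty":0,"tz":0.25,"roll":0},{"tx":1,"ty":0,"tz":0.25,"roll":0},{"tx":1,"ty":0,"tz":0.25,"roll":0},{"tx":1,"ty":0,"tz":0.25,"roll":0},{"tx":1,"ty":0,"tz":0.25,"roll":0},{"tx":1,"ty":0,"tz":0.25,"roll":0},{"tx":0,"ty":0.8,"tz":0,"roll":-0.75},{"tx":0,"ty":0.8,"tz":0,"roll":-0.75},{"tx":0,"ty":0.8,"tz":0,"roll":0},{"tx":0,"ty":0.8,"tz":0,"roll":0},{"tx":0,"ty":0,"tz":0,"roll":0}]'
python3 - <<'E'
from h import *
a=cam('wrist'); save(a,'w3.png')
E
```

```text
time_s: 3.85
position: [0.4898, -0.2944, 0.2079]
orientation: [-1.564, -0.117, 0.123]
contact_force: [-0.7, 0.6, 0.2]
finger_gap: 0.997
```

View pics/w3.png

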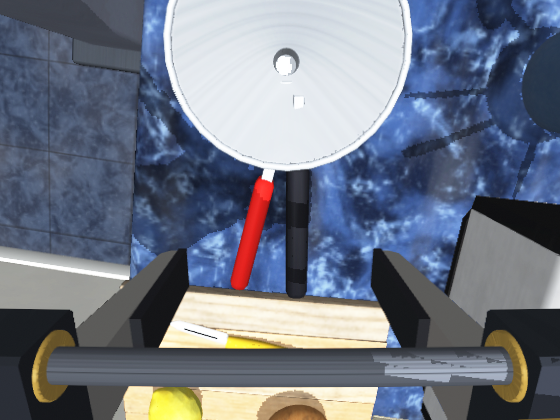

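The grip is now upright in the picture at columns 286-308, with its end at row 297. The trigger's end is at (240,288). I'll measure the grip once more.

```bash
python3 - <<'E'
from h import *
a=cam('wrist'); s=sense(); M=R.from_rotvec(s['orientation']).as_matrix()
for u in((297,296),(286,240),(309,240),(240,288)):
    p=atz(a,u,.158); print(u,p.round(4),'tool',(M.T@(p-s['position'])).round(4))
E
```

```text
(297, 296) [ 0.5086 -0.3366  0.158 ] tool [ 0.0112  0.0527 -0.0433]
(286, 240) [ 0.4952 -0.2986  0.158 ] tool [ 0.0037  0.0527 -0.0037]
(309, 240) [ 0.5096 -0.2963  0.158 ] tool [ 0.0184  0.0527 -0.0037]
(240, 288) [ 0.4704 -0.3366  0.158 ] tool [-0.0266  0.0527 -0.0375]
```

```bash
python3 -m handwheel '[{"tx":0.25,"ty":0.7,"tz":0,"roll":0},{"tx":0,"ty":0.8,"tz":0,"roll":0},{"tx":0,"ty":0.8,"tz":0,"roll":0},{"tx":0,"ty":0.8,"tz":0,"roll":0},{"tx":0,"ty":0.75,"tz":0,"roll":0},{"tx":0,"ty":0,"tz":0,"roll":0}]'
python3 -m handwheel '[{"tx":0,"ty":0,"tz":0,"roll":0},{"tx":0,"ty":0,"tz":0,"roll":0},{"tx":0,"ty":0,"tz":0,"roll":0},{"tx":0,"ty":0,"tz":0,"roll":0},{"tx":0,"ty":0,"tz":0,"roll":0},{"tx":0,"ty":0,"tz":0,"roll":0},{"tx":0,"ty":0,"tz":0,"roll":0},{"tx":0,"ty":0,"tz":0,"roll":0},{"tx":0,"ty":0,"tz":0,"roll":0},{"tx":0,"ty":0,"tz":0,"roll":0}]' 255 30
python3 - <<'E'
from h import *
a=cam('wrist'); save(a,'w4.png')
E
```

```text
time_s: 4.55
position: [0.4949, -0.2937, 0.131]
orientation: [-1.564, -0.119, 0.123]
contact_force: [0.5, 1.2, -0.4]
finger_gap: 1.002
time_s: 5.55
position: [0.4951, -0.2966, 0.1338]
orientation: [-1.571, -0.12, 0.123]
contact_force: [-3.4, -6.1, -0.3]
finger_gap: 0.276
```

View pics/w4.png

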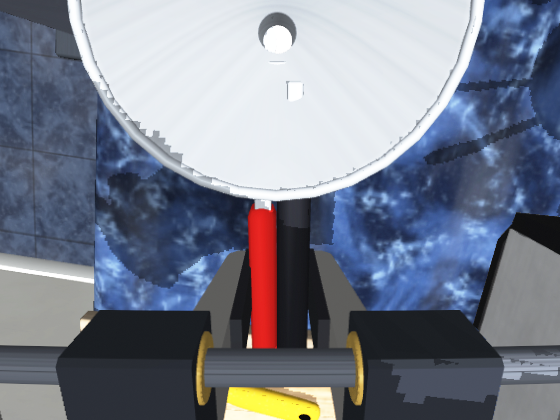

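The trigger lies parallel against the grip, and the opening is about 25 mm, so it's squeezed home. Next I'll release it and rise.

```bash
python3 -m handwheel '[{"tx":0,"ty":0,"tz":0,"roll":0},{"tx":0,"ty":0,"tz":0,"roll":0},{"tx":0,"ty":0,"tz":0,"roll":0},{"tx":0,"ty":0,"tz":0,"roll":0},{"tx":0,"ty":0,"tz":0,"roll":0},{"tx":0,"ty":0,"tz":0,"roll":0},{"tx":0,"ty":0,"tz":0,"roll":0},{"tx":0,"ty":0,"tz":0,"roll":0},{"tx":0,"ty":0,"tz":0,"roll":0},{"tx":0,"ty":0,"tz":0,"roll":0}]' 0
python3 -m handwheel '[{"tx":0,"ty":-0.8,"tz":0,"roll":0},{"tx":0,"ty":-1,"tz":0,"roll":0},{"tx":0,"ty":-1,"tz":0,"roll":0},{"tx":0,"ty":-1,"tz":0,"roll":0},{"tx":0,"ty":-1,"tz":0,"roll":0},{"tx":0,"ty":-1,"tz":0,"roll":0},{"tx":0,"ty":-1,"tz":0,"roll":0},{"tx":0,"ty":-1,"tz":0,"roll":0},{"tx":0,"ty":0,"tz":0,"roll":0}]'
python3 - <<'E'
from h import *
a=cam('wrist'); save(a,'w5.png',(150,140,410,420),1.5)
s=sense();print(R.from_rotvec(s['orientation']).as_matrix().round(3))
b=cam('side')
im=cv2.cvtColor(b[0],cv2.COLOR_RGB2HSV); 
m=((im[...,0]<8)|(im[...,0]>172))&(im[...,1]>150)&(im[...,2]>90)
n,l,st,ce=cv2.connectedComponentsWithStats(m.astype(np.uint8))
i=1+np.argmax(st[1:,4]); print(st[i],ce[i], atz(b,ce[i],.151))
E
```

```text
time_s: 6.6
position: [0.4961, -0.2949, 0.1337]
orientation: [-1.568, -0.122, 0.121]
contact_force: [0.5, 0.3, 0.5]
finger_gap: 1.001
time_s: 7.5
position: [0.4971, -0.2959, 0.293]
orientation: [-1.572, -0.125, 0.118]
contact_force: [0.1, -0.1, 0.9]
finger_gap: 1.001
[[ 0.988  0.002 -0.154]
 [ 0.154 -0.002  0.988]
 [ 0.002 -1.    -0.002]]
[279 204  20  18 270] [288.15925926 213.0962963 ] [0.46589108 0.14250104 0.151     ]
```

View pics/w5.png

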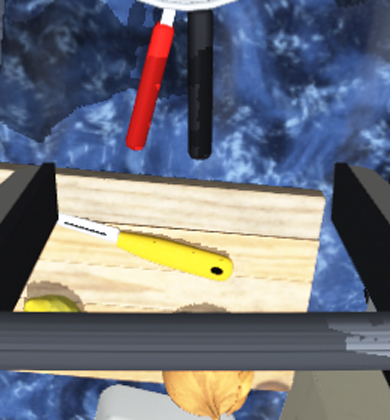

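The trigger has sprung back to rest: its far end is at crop (137,148), well apart from the grip. I'll cross over to the bottle.

```bash
python3 -m handwheel '[{"tx":0.06,"ty":0,"tz":1,"roll":0},{"tx":0.06,"ty":0,"tz":1,"roll":0},{"tx":0.06,"ty":0,"tz":1,"roll":0},{"tx":0.06,"ty":0,"tz":1,"roll":0},{"tx":0.06,"ty":0,"tz":1,"roll":0},{"tx":0.06,"ty":0,"tz":1,"roll":0},{"tx":0.06,"ty":0,"tz":1,"roll":0},{"tx":0.06,"ty":0,"tz":1,"roll":0},{"tx":0.06,"ty":0,"tz":1,"roll":0},{"tx":0.06,"ty":0,"tz":1,"roll":0},{"tx":0.06,"ty":0,"tz":1,"roll":0},{"tx":0.06,"ty":0,"tz":1,"roll":0}]'
python3 -m handwheel '[{"tx":0.06,"ty":0,"tz":1,"roll":0},{"tx":0.06,"ty":0,"tz":1,"roll":0},{"tx":0.06,"ty":0,"tz":1,"roll":0},{"tx":0.06,"ty":0,"tz":1,"roll":0},{"tx":0.06,"ty":0,"tz":1,"roll":0},{"tx":0,"ty":0,"tz":0,"roll":0}]'
python3 - <<'E'
from h import *
a=cam('wrist'); save(a,'w6.png')
im=cv2.cvtColor(a[0],cv2.COLOR_RGB2HSV); 
m=((im[...,0]<8)|(im[...,0]>172))&(im[...,1]>150)&(im[...,2]>90)
n,l,st,ce=cv2.connectedComponentsWithStats(m.astype(np.uint8))
i=1+np.argmax(st[1:,4]); print(st[i],ce[i], atz(a,ce[i],.163))
s=sense();print(s['joint_positions'].round(2),R.from_rotvec(s['orientation']).as_matrix().round(3))
E
```

```text
time_s: 8.8
position: [0.4728, -0.0538, 0.2895]
orientation: [-1.567, -0.122, 0.121]
contact_force: [-0.2, 0.2, 0.5]
finger_gap: 1.0
time_s: 9.4
position: [0.4631, 0.0466, 0.2895]
orientation: [-1.567, -0.124, 0.124]
contact_force: [-0.7, -0.9, -0.4]
finger_gap: 1.001
[ 269   53   69   71 3290] [303.22401216  87.90273556] [0.46685837 0.13968519 0.163     ]
[-0.16 -0.18  1.78 -0.    1.53 -0.32] [[ 0.988  0.    -0.156]
 [ 0.156 -0.     0.988]
 [ 0.    -1.    -0.   ]]
```

View pics/w6.png

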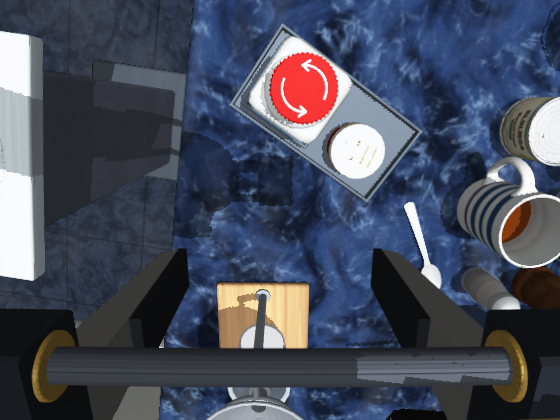

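The wrist view shows the red cap centred at (304,88), the tray and the tub at (355,152). Both cameras agree on the cap at about (0.4665,0.141). I'll move over it and descend.

```bash
python3 -m handwheel '[{"tx":0.18,"ty":0,"tz":0.93,"roll":0},{"tx":0.18,"ty":0,"tz":0.93,"roll":0},{"tx":0.18,"ty":0,"tz":0.93,"roll":0},{"tx":0.18,"ty":0,"tz":0.93,"roll":0},{"tx":0.18,"ty":0,"tz":0.93,"roll":0},{"tx":0,"ty":1,"tz":0,"roll":0},{"tx":0,"ty":1,"tz":0,"roll":0},{"tx":0,"ty":1,"tz":0,"roll":0},{"tx":0,"ty":1,"tz":0,"roll":0},{"tx":0,"ty":1,"tz":0,"roll":0},{"tx":0,"ty":0,"tz":0,"roll":0}]'
python3 - <<'E'
from h import *
a=cam('wrist');b=cam('side'); s=sense(); p=s['position']
M=R.from_rotvec(s['orientation']).as_matrix()
w=a[0][180:420,130:430]; q=b[0][165:265,235:345]
cv2.imwrite('pics/m7.png',np.hstack([cv2.resize(w,(500,400)),cv2.resize(q,(300,400))])[...,::-1]); 
for c in(a,b):
    im=cv2.cvtColor(c[0],cv2.COLOR_RGB2HSV); 
    m=((im[...,0]<8)|(im[...,0]>172))&(im[...,1]>150)&(im[...,2]>90)
    n,l,st,ce=cv2.connectedComponentsWithStats(m.astype(np.uint8)); i=1+np.argmax(st[1:,4]); print(st[i],ce[i],atz(c,ce[i],.160))
print(proj(a,[.4665,.141,.163]),proj(b,[[.4665,.141,.163],p]))
E
```

```text
time_s: 10.55
position: [0.4652, 0.1382, 0.1866]
orientation: [-1.568, -0.116, 0.125]
contact_force: [0.1, 0.8, 0.4]
finger_gap: 0.998
[ 237  192   94   99 6454] [283.17074682 241.47443446] [0.46665492 0.14242811 0.16      ]
[279 204  20  18 262] [288.21374046 213.25954198] [0.46322612 0.1565406  0.16      ]
[[282.52013057 245.68955905]] [[288.19668914 209.13279354]
 [288.40902234 200.31832869]]
```

View pics/m7.png

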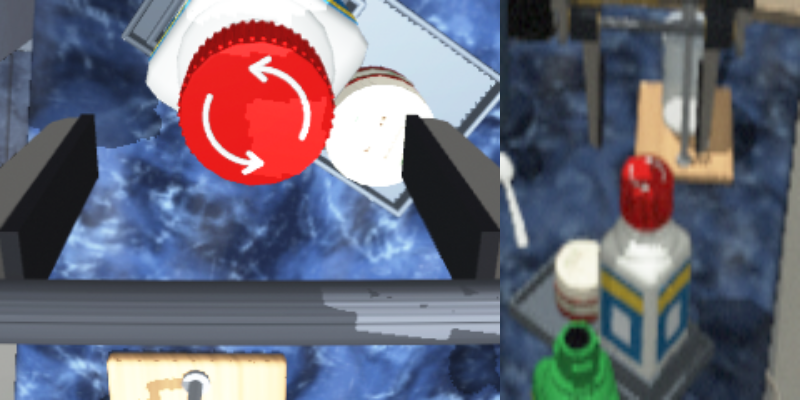

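In the wrist picture the cap's disc is centred at (284,247), within 2 px of the prediction, and it sits between the jaws. I'll nudge 2 mm, descend and grip.

```bash
python3 -m handwheel '[{"tx":0.1,"ty":0.5,"tz":0.1,"roll":0},{"tx":0,"ty":0.7,"tz":0,"roll":0},{"tx":0,"ty":0.7,"tz":0,"roll":0},{"tx":0,"ty":0.6,"tz":0,"roll":0},{"tx":0,"ty":0,"tz":0,"roll":0},{"tx":0,"ty":0,"tz":0,"roll":0}]'
python3 -m handwheel '[{"tx":0,"ty":0,"tz":0,"roll":0},{"tx":0,"ty":0,"tz":0,"roll":0},{"tx":0,"ty":0,"tz":0,"roll":0},{"tx":0,"ty":0,"tz":0,"roll":0},{"tx":0,"ty":0,"tz":0,"roll":0},{"tx":0,"ty":0,"tz":0,"roll":0},{"tx":0,"ty":0,"tz":0,"roll":0},{"tx":0,"ty":0,"tz":0,"roll":0}]' 255 40
```

```text
time_s: 11.25
position: [0.4687, 0.1412, 0.1392]
orientation: [-1.567, -0.12, 0.122]
contact_force: [-0.9, 0.6, 0.9]
finger_gap: 1.0
time_s: 12.05
position: [0.4687, 0.1411, 0.1397]
orientation: [-1.568, -0.121, 0.122]
contact_force: [-3.6, -0.9, 2.6]
finger_gap: 0.565
```

The grip reads 52 mm, which matches the cap. Now I'll press.

```bash
python3 -m handwheel '[{"tx":0,"ty":0.1,"tz":0,"roll":0},{"tx":0,"ty":0.1,"tz":0,"roll":0},{"tx":0,"ty":0,"tz":0,"roll":0},{"tx":0,"ty":0,"tz":0,"roll":0}]' 255 55
python3 -m handwheel '[{"tx":0,"ty":0.06,"tz":0,"roll":0},{"tx":0,"ty":0,"tz":0,"roll":0},{"tx":0,"ty":0,"tz":0,"roll":0}]'
```

```text
time_s: 12.45
position: [0.4693, 0.1412, 0.1366]
orientation: [-1.568, -0.122, 0.121]
contact_force: [-5.4, -1.3, 8.5]
finger_gap: 0.56
time_s: 12.75
position: [0.4694, 0.1412, 0.1358]
orientation: [-1.568, -0.122, 0.121]
contact_force: [-5.4, -2.3, 11.5]
finger_gap: 0.559
```

```bash
python3 -m handwheel '[{"tx":0,"ty":0.1,"tz":0,"roll":0},{"tx":0,"ty":0,"tz":0,"roll":0},{"tx":0,"ty":0,"tz":0,"roll":0}]'
python3 -m handwheel '[{"tx":0,"ty":0.06,"tz":0,"roll":0},{"tx":0,"ty":0,"tz":0,"roll":0},{"tx":0,"ty":0,"tz":0,"roll":0}]'
```

```text
time_s: 13.05
position: [0.4696, 0.1412, 0.1342]
orientation: [-1.568, -0.122, 0.12]
contact_force: [-6.3, -1.2, 13.9]
finger_gap: 0.554
time_s: 13.35
position: [0.4697, 0.1412, 0.134]
orientation: [-1.568, -0.122, 0.12]
contact_force: [-9.7, -0.4, 19.5]
finger_gap: 0.558
```

The force jump to 19.5 N after 5.7 mm of travel shows it's at the stop. Next comes the anticlockwise turn (negative roll), while easing the side force a little.

```bash
python3 -m handwheel '[{"tx":-0.08,"ty":0,"tz":0,"roll":0},{"tx":0,"ty":0,"tz":0,"roll":-0.7},{"tx":0,"ty":0,"tz":0,"roll":-0.7},{"tx":0,"ty":0,"tz":0,"roll":-0.7},{"tx":0,"ty":0,"tz":0,"roll":-0.7},{"tx":0,"ty":0,"tz":0,"roll":-0.7}]'
python3 -c "
from h import *
s=sense();print(s['contact_force'],s['torque'],s['joint_positions'].round(2))
a=cam('wrist');save(a,'w8.png',(130,160,430,420),1.5)"
```

```text
time_s: 13.95
position: [0.4687, 0.1409, 0.1336]
orientation: [-1.533, -0.413, 0.408]
contact_force: [-6.6, -1.8, 15.7]
finger_gap: 0.559
[-6.59712509 -1.80929522 15.68482994] [-0.35596379  1.06042984 -0.15121648] [ 0.04  0.01  1.92 -0.    1.21 -0.48]
```

View pics/w8.png

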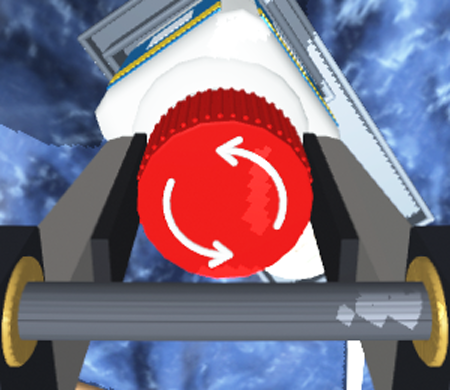

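The arrows on the cap keep their place relative to the jaws while the tray has turned behind them, so the cap is turning with the gripper. I'll carry on to 64 degrees.

```bash
python3 -m handwheel '[{"tx":0,"ty":0.04,"tz":0,"roll":-0.7},{"tx":0,"ty":0,"tz":0,"roll":-0.7},{"tx":0,"ty":0,"tz":0,"roll":-0.7},{"tx":0,"ty":0,"tz":0,"roll":-0.7},{"tx":0,"ty":0,"tz":0,"roll":-0.7},{"tx":0,"ty":0,"tz":0,"roll":-0.7},{"tx":0,"ty":0,"tz":0,"roll":-0.7},{"tx":0,"ty":0,"tz":0,"roll":-0.7},{"tx":0,"ty":0,"tz":0,"roll":-0.7},{"tx":0,"ty":0,"tz":0,"roll":-0.7},{"tx":0,"ty":0,"tz":0,"roll":-0.3},{"tx":0,"ty":0,"tz":0,"roll":0}]'
python3 -c "
from h import *
s=sense();M=R.from_rotvec(s['orientation']).as_matrix();print(s['torque'],np.degrees(np.arctan2(M[1,0],M[0,0])))
a=cam('wrist');save(a,'w9.png',(130,160,430,420),1.5)"
```

```text
time_s: 15.2
position: [0.4687, 0.1406, 0.1339]
orientation: [-1.333, -0.998, 0.996]
contact_force: [-9.8, -2.9, 22.7]
finger_gap: 0.557
[-0.60226088  1.71615878 -0.17619856] 73.66370857213235
```

View pics/w9.png

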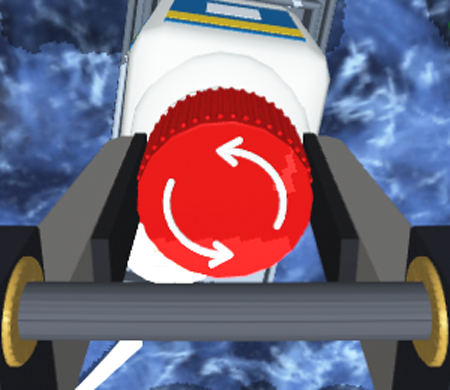

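The cap is turned 64.7 degrees with no slip. I'll start lifting slowly.

```bash
python3 -m handwheel '[{"tx":0,"ty":-0.15,"tz":0,"roll":0},{"tx":0,"ty":-0.15,"tz":0,"roll":0},{"tx":0,"ty":-0.15,"tz":0,"roll":0},{"tx":0,"ty":-0.15,"tz":0,"roll":0},{"tx":0,"ty":0,"tz":0,"roll":0}]'
python3 -m handwheel '[{"tx":0,"ty":-0.1,"tz":0,"roll":0},{"tx":0,"ty":-0.1,"tz":0,"roll":0},{"tx":0,"ty":0,"tz":0,"roll":0}]'
```

```text
time_s: 15.75
position: [0.4674, 0.1409, 0.1423]
orientation: [-1.331, -0.996, 0.996]
contact_force: [-1.7, -0.9, 1.7]
finger_gap: 0.557
time_s: 16.05
position: [0.4674, 0.141, 0.1465]
orientation: [-1.331, -0.996, 0.996]
contact_force: [-1.6, -1.3, -0.3]
finger_gap: 0.558
```

There's no upward drag, so the cap is free. I'll lift it the rest of the way.

```bash
python3 -m handwheel '[{"tx":0,"ty":-0.3,"tz":0,"roll":0},{"tx":0,"ty":-0.4,"tz":0,"roll":0},{"tx":0,"ty":-0.5,"tz":0,"roll":0},{"tx":0,"ty":-0.5,"tz":0,"roll":0},{"tx":0,"ty":-0.5,"tz":0,"roll":0},{"tx":0,"ty":-0.5,"tz":0,"roll":0},{"tx":0,"ty":-0.4,"tz":0,"roll":0},{"tx":0,"ty":-0.2,"tz":0,"roll":0},{"tx":0,"ty":0,"tz":0,"roll":0},{"tx":0,"ty":0,"tz":0,"roll":0},{"tx":0,"ty":0,"tz":0,"roll":0}]'
python3 - <<'E'
from h import *
a=cam('wrist');b=cam('side'); s=sense(); print(s['qvel'].round(4))
cv2.imwrite('pics/m10.png',np.hstack([cv2.resize(a[0][140:420,110:450],(425,350)),cv2.resize(b[0][150:300,210:360],(350,350))])[...,::-1])
E
```

```text
time_s: 17.15
position: [0.467, 0.141, 0.2118]
orientation: [-1.33, -0.995, 0.997]
contact_force: [-0.1, 0.0, 0.3]
finger_gap: 0.555
[-0.0019  0.0001 -0.0028 -0.0017 -0.0032 -0.0015]
```

I've reached the viewer's picture limit, so the last check has to be numeric.

```bash
python3 - <<'E'
from h import *
a=cam('wrist');b=cam('side'); c0=cv2.imread('pics/side0.png'); c0=cv2.resize(c0,(560,420))[...,::-1]
for c in(a,b):
    im=cv2.cvtColor(c[0],cv2.COLOR_RGB2HSV); m=((im[...,0]<8)|(im[...,0]>172))&(im[...,1]>150)&(im[...,2]>90)
    n,l,st,ce=cv2.connectedComponentsWithStats(m.astype(np.uint8)); i=1+np.argmax(st[1:,4]); print(st[i],ce[i])
print('expect side',proj(b,[[.467,.141,.148],[.467,.141,.148+.072]]))
# change of the scene in the side view: bottle body, tub, kettle, beaker
d=np.abs(b[0].astype(int)-c0.astype(int)).max(2)
for n,(x0,y0,x1,y1) in dict(bottle=(273,228,306,265),tub=(255,224,272,247),kettle=(178,262,248,366),beaker=(295,168,316,200)).items(): print(n,d[y0:y1,x0:x1].mean().round(1))
E
```

```text
[  221   218   118   128 10660] [279.25787992 281.82035647]
[288 181  11  19 131] [292.77099237 191.22900763]
expect side [[287.83634262 213.65173173]
 [288.73215477 191.23741081]]
bottle 12.7
tub 7.9
kettle 7.0
beaker 28.3
```

```bash
python3 -c "
from bench import r; print(r.job_done())"
```

```text
the job is handed in; nothing more can be done
None
```

The job is handed in, at about 17 s on the robot's clock. The arm is holding the red cap level, roughly 7 cm above the bottle's mouth.

- **Funnel:** I squeezed the red trigger home. The wrist picture showed it parallel against the grip, with the jaws about 25 mm apart. I then opened the jaws, and the next wrist picture showed it back at rest.
- **Cap:** I gripped it at 52 mm and pressed it about 5.7 mm to its stop, at about 20 N. I turned it about 65° anticlockwise while pressed, and it did not slip in the jaws. It came off with no upward drag.
- **Last checks:**
  - Before hand-in the wrist force was near zero, the jaws were still at the cap's width (51 mm) and the arm was still.
  - In the side camera the cap was on the row expected for 72 mm of lift. Its column was 4 px off, probably because a finger hid part of it.
  - The bottle, tub and kettle areas looked almost the same as at the start.
- **Not confirmed:** The beaker's area of the side picture did change. I think that is the gripper hiding it, since nothing came near the beaker and no contact was felt there. I could not view the last picture to make sure, because the 12-picture limit was reached.
- **Refused moves:** My first two move calls were refused because rows need all four keys. They moved nothing.

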